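Lock the seed sieve tower together

ROBOT

A 7-joint arm with a two-finger parallel gripper is mounted at the origin on the work surface. World frame = base frame: x ahead of the robot, y to its left, z up, the work surface at z = 0. Lengths are in m, angles in rad, forces in N, time in s.
With the tool pointing down it reaches from about 0.4 to 0.925 m from the base axis. Payload 5.6 kg.
Tool frame: the origin (TCP) lies midway between the tips of the shut fingers; the grasp point (between the pads) lies 19 mm behind it; z points along the fingers, y is the direction in which the jaws open and shut (so a half turn about z gives the same grasp; the last joint's range is limited). The gripper opens to 85 mm and grips with 20 to 120 N. Pads are 22 mm wide; open, the fingers measure 114 mm over their backs; the gripper's body (76 mm by 85 mm) begins 54 mm behind the grasp point. The pads swing forward as they close: fully open they stand 13 mm farther back than shut.
Start: joints at [-1.382, 0.468, -0.012, 1.603, 0.006, 1.071, -0.056], TCP at [0.149, 0.633, 0.231] pointing down, gripper open.
Joint ranges: [-2.53, 2.53], [-0.31, 2.02], [-1.57, 1.55], [0.28, 2.44], [-1.29, 4.43], [0.15, 1.84], [-2.92, 2.92]. Speed limits (rad/s): [2.57, 2.57, 3.14, 3.14, 3.14, 3.14, 3.14].

INTERFACE

Orientations are given as [roll, pitch, yaw] about the fixed x, y, z axes, in that order (R = Rz(yaw) Ry(pitch) Rx(roll)).
In Python, from rig import env gives the robot as it stands.
- The arm moves only by the tool play_rows, never from a script. Its argument "series" is a list of rows, each a list of 5 numbers: the finger opening in cm, from 0 to 8.54, then the shift along the tool's x, y, z in cm, then the turn about the tool's z in rad. A call has 1 to 20 rows; each row shifts and turns the commanded pose from where the row before left it, along the tool's axes as they then stand; what a row does not reach is not made up. A row lasts 1/12 s, in which the tool goes at most 41.7 mm and 7.16 degrees, less where a joint would pass 70% of its speed; a pose out of reach is approached as far as the arm can. A call is refused whole if a number of a shift passes 4.17 or a number of a turn 0.125, either way. A call with a gripper value outside its range is refused whole. The fingers move at their own pace and stop on an object; "force" is the grip in N (left out, the last holds). Time passes only in rows, so rows that do not move let the fingers close. It gives the time, the measured TCP pose, the force and the opening at its end, in the units of the state.
- env.sense(): the state, without advancing time (a new reading comes with each control period).
- env.camera(name): name is "scene" or "top"; returns (picture, depth): 400x640x3 uint8, red, green, blue; 400x640 float32, m along the optical axis (not along the pixel's ray), 0 where there is no reading.
- env.camera_params(name): a dict with "fx", "fy", "cx", "cy" (pixels), "extrinsics" (4x4, takes a point from world to camera coordinates). Camera axes: x right, y up, looking along -z (the intrinsics and any distortion apply to the point x, -y, -z); pixel columns grow to the right and rows downward; lengths in m; the calibration is good to about 2 mm. A picture is of the moment at which its call begins. camera_params takes no time and is no camera call.
- env.finish_job(): hands the job in, once; it reports no verdict.
Trained networks look in the newest picture that a camera, given by its name, has taken for a name from the list of things; names that differ only in an ending like _2 or _b are one class to them, and where a whole thing is asked for, a point or a joint stands for the part that bears it (a point fixed in the world has none). Each returns a list of dicts, best first, with "p" (0 to 1); they miss things now and then, are a little off and sometimes report something else, mostly with a low value. They report only what shows in the picture. A call takes as long as a camera call.
- env.look_for(camera, name): "at" ([x, y, z] in m, in world coordinates, good to about 4 mm: the middle of the surface that is visible of it).
- env.trace(camera, name): "pixels" (400x640 bool, what is visible of it).
The state is a dict: "clock": time; "joint_positions": joint angles; "joint_velocities": joint speeds; "joint_torque": joint torques, N m; "ee_pos": TCP position; "ee_rot": TCP orientation; "wrist_force": force on the tool from outside, world axes, zero at the start; "wrist_torque": the same for the moment, N m; "opening": finger opening in m.
Only numpy, scipy, OpenCV 4.12 (cv2) and the standard library are available. Lean on these libraries where they do the work, as an engineer would, in place of code of your own. Each camera call takes 0.05 s, during which the arm holds its last target.

TASK

Assemble the seed sieve tower: set the open sieve stage on the receiver base, feel for the slot with its lugs, let it drop fully home and turn it clockwise (seen from above) as far as it goes; then fit the closed, domed cover stage on the sieve stage in the same way. Leave the tower upright with both joints turned to their stops and let go, and leave the other things on the bench where they are.

Things in the scene. Friction and masses are not known exactly. Their poses are not given: they have to be found in the camera images.
- receiver: Fixed receiver base: grey square plate 116 x 116 x 12 mm carrying a bare steel socket, 62 mm across outside, its rim 50 mm above the bench. Origin under its centre, z up. The flange in its mouth was clamped at an angle nobody noted: its slot points 0.83 to 1.37 rad counter-clockwise (from above) of x (or half a turn on), so feel or look for it. It does not shift in normal handling.
- socket (a point): Centre of the base's socket mouth, at rim height; axes as the base. Both sockets: 54 mm inside, 17 mm deep, roofed by a 6 mm flange with a 40 mm bore and a slot right across, 18 mm wide, for the lugs (2 mm free all round). Under the flange the lugs turn clockwise (from above) to two stops; then the stage's x axis lies along the socket's x (either way round) and its shoulder rests on the rim.
- sieve_centre (a point): Centre of the loose sieve stage, 35 mm above its underside; 70 mm high, bare steel, round body 62 mm across, open top with slotted flange, mesh inside, 0.22 to 0.45 kg; stands upright on its foot, z up. Home, this point is 21 mm above the base's rim.
- sieve_foot (a point): Centre of the sieve stage's underside. The foot (the same on both stages): a neck 36 mm across and 14 mm high, at its lower end two opposite lugs, together a bar 50 mm long, 14 mm wide, 6 mm high along the stage's x axis. The flat 62 mm shoulder is 14 mm above the underside. Half a turn about z gives the same shape.
- sieve_mouth (a point): Centre of the sieve stage's open top, at the rim, 35 mm above its centre; a socket like the base's, but its flange is solid with the stage and its slot points 1.10 rad counter-clockwise (from above) of x. Axes as sieve_centre.
- cover_centre (a point): Centre of the loose cover stage, 31 mm above its underside; 62 mm high, bare steel, round body 62 mm across, closed and slightly domed top (the straight side ends 8 mm below the top), lugged foot like the sieve stage's with the lugs along x, 0.20 to 0.40 kg; stands upright, z up. Home, this point is 17 mm above the sieve stage's rim.
- dishes: Bystander: stack of three clear culture dishes, 92 mm across, 42 mm high; origin under its centre.
- reagent: Bystander: amber bottle, 64 mm across, 150 mm high; origin under its centre.
- beaker: Bystander: glass beaker, 70 mm across, 85 mm high; origin under its centre.
- spatula: Bystander: lab spatula lying flat, 155 mm long, dark grip along its x axis; origin near its middle.
- jar: Bystander: glass jar with a lid, 72 mm across, 85 mm high; origin under its centre.
- tin: Bystander: round aluminium tin with a plain flat lid and no lugs, 72 mm across, 60 mm high; origin under its centre.

How it is judged:
By the outcome, as a careful person would: the job done as asked, in the order asked, and still so for the second after the job is handed in, with the robot touching nothing.
It also fails if it takes over 72 s, if anything falls off the work surface, if the arm or the gripper's body presses on something with over 40 N, if the wrist force passes 120 N, or if a joint passes its speed limit or range.

## Working session

There is one attempt and no reset: what is moved stays moved. The work goes in short steps, Python scripts to look and compute and a tool call to move; the robot and the scene stay as the last step left them, time stands still between calls to the robot, and variables do not carry over. Pictures are saved under pics/ and viewed, and the job is handed in when it is done.

Besides the shell and the picture viewer there is one more tool, called in YAML: its name, and indented under it one key for each argument. play_rows: Moves the arm, as the interface text tells. Its arguments: {"type":"object","properties":{"series":{"type":"array"},"force":{"type":"number"}},"required":["series"]}

```bash
mkdir -p pics; ls
python3 - <<'E'
from rig import env
import cv2,numpy as np
s=env.sense(); print({k:np.round(v,3) for k,v in s.items()})
for c in ["scene","top"]:
    p,d=env.camera(c); cv2.imwrite(f"pics/{c}0.png",p[:,:,::-1]); np.save(f"{c}0.npy",d)
    P=env.camera_params(c); print(c,{k:np.round(v,3) for k,v in P.items()})
    for n in ["receiver","sieve_centre","sieve_mouth","cover_centre","dishes","reagent","beaker","spatula","jar","tin","socket"]:
        try: print(n,[(np.round(r["at"],3).tolist(),round(r["p"],2)) for r in env.look_for(c,n)][:3])
        except Exception as e: print(n,e)
E
```

```text
pics
{'clock': np.float64(0.0), 'joint_positions': array([-1.382,  0.468, -0.012,  1.604,  0.006,  1.071, -0.056]), 'joint_velocities': array([ 0.   , -0.001,  0.001, -0.   , -0.   , -0.001,  0.001]), 'joint_torque': array([-0.0000e+00, -5.3240e+01,  2.1000e-02, -2.5129e+01,  1.1000e-02,
        8.0000e-03, -0.0000e+00]), 'ee_pos': array([0.149, 0.632, 0.23 ]), 'ee_rot': array([-3.14,  0.  ,  2.91]), 'wrist_force': array([-0.343,  0.072, -0.263]), 'wrist_torque': array([-0.02 ,  0.028, -0.036]), 'opening': np.float64(0.085)}
scene {'fx': np.float64(408.658), 'fy': np.float64(408.658), 'cx': np.float64(317.688), 'cy': np.float64(196.147), 'extrinsics': array([[ 0.582,  0.813,  0.004, -0.326],
       [-0.499,  0.353,  0.791,  0.233],
       [ 0.642, -0.462,  0.611, -1.576],
       [ 0.   ,  0.   ,  0.   ,  1.   ]])}
receiver [([0.568, -0.053, 0.011], 0.88)]
sieve_centre [([0.571, -0.302, 0.056], 0.79), ([0.57, -0.052, 0.015], 0.62), ([0.773, -0.146, 0.083], 0.16)]
sieve_mouth [([0.573, -0.303, 0.055], 0.64), ([0.724, 0.358, 0.058], 0.55)]
cover_centre [([0.566, 0.217, 0.048], 0.75)]
di
[... 563 characters left out ...]
,  2.700e-02,  1.440e-01, -5.880e-01],
       [-1.440e-01,  1.000e-03,  9.900e-01, -1.333e+00],
       [ 0.000e+00,  0.000e+00,  0.000e+00,  1.000e+00]])}
receiver [([0.543, -0.042, 0.013], 0.56)]
sieve_centre [([0.556, -0.294, 0.051], 0.82)]
sieve_mouth [([0.555, -0.297, 0.057], 0.78)]
cover_centre [([0.553, 0.223, 0.062], 0.96)]
dishes [([0.364, 0.084, 0.039], 0.97), ([0.548, -0.037, 0.014], 0.73)]
reagent [([0.743, -0.125, 0.102], 0.63)]
beaker [([0.766, 0.141, 0.042], 0.93)]
spatula [([0.545, -0.038, 0.014], 0.71), ([0.391, -0.094, 0.008], 0.56)]
jar [([0.695, 0.372, 0.088], 0.7), ([0.544, -0.038, 0.011], 0.21)]
tin [([0.685, -0.415, 0.063], 0.89)]
socket [([0.545, -0.036, 0.013], 0.78)]
```

Run:
```python
import cv2
a=cv2.imread("pics/top0.png")
cv2.imwrite("pics/top0b.png",cv2.resize(a,(800,500)))
```

```text
(no output)
```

View pics/top0.png

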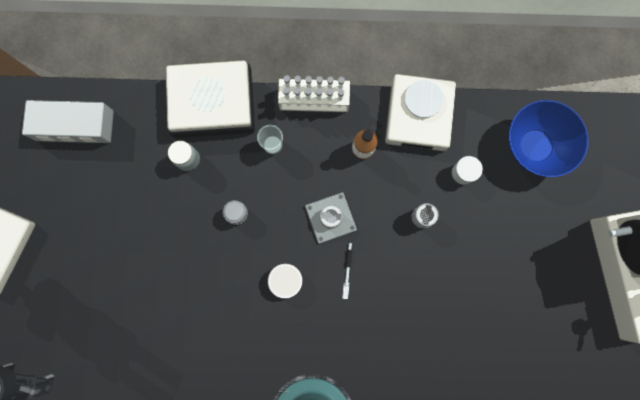

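View pics/scene0.png

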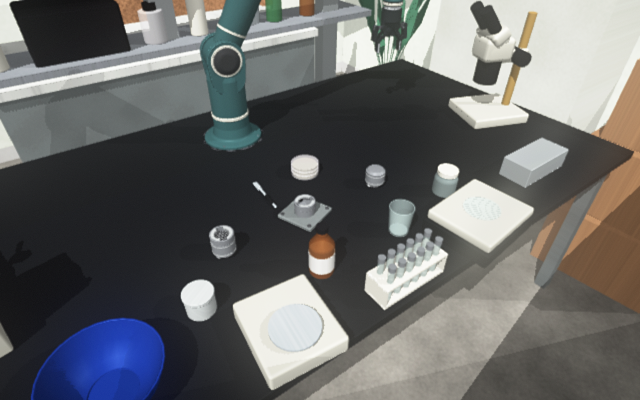

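Top view: receiver at about (330,217), sieve (427,215), cover (235,212), tin (467,170). Next, zooming in and fitting the geometry.

```bash
cat > h.py <<'E'
import numpy as np,cv2
from rig import env
def cloud(c,d):
    P=env.camera_params(c);v,u=np.mgrid[0:400,0:640]
    X=np.stack([(u-P["cx"])/P["fx"]*d,-(v-P["cy"])/P["fy"]*d,-d],-1)
    E=P["extrinsics"];return (X-E[:3,3])@E[:3,:3]
def proj(c,p):
    P=env.camera_params(c);E=P["extrinsics"];q=np.atleast_2d(p)@E[:3,:3].T+E[:3,3]
    return np.stack([P["cx"]+P["fx"]*q[:,0]/-q[:,2],P["cy"]+P["fy"]*-q[:,1]/-q[:,2]],-1)
def rectify(c,img,x,y,z,h=0.045,n=400):
    # view of plane z: image right = -y, up = +x
    s=np.linspace(-h,h,n,dtype=np.float64)
    A,B=np.meshgrid(y-s,x-s)
    q=proj(c,np.stack([B.ravel(),A.ravel(),np.full(A.size,z)],-1)).astype(np.float32).reshape(n,n,2)
    return cv2.remap(img,q[...,0],q[...,1],cv2.INTER_CUBIC)
E
python3 - <<'E'
from h import *
for c in ["top","scene"]:
    d=np.load(c+"0.npy");X=cloud(c,d)
    P=env.camera_params(c);E=P["extrinsics"];print(c,"cam at",-E[:3,:3].T@E[:3,3])
    for n,(x,y),hz in [("rec",(.55,-.045),.05),("sieve",(.56,-.295),.07),("cover",(.555,.22),.054)]:
        m=(np.hypot(X[...,0]-x,X[...,1]-y)<.06)&(d>0)
        Z=X[m][:,2]; print(n,np.round(np.percentile(Z,[1,10,50,90,99]),3))
        for lo,hi in [(hz-.004,hz+.004),(.02,hz-.006)]:
            k=m&(X[...,2]>lo)&(X[...,2]<hi); q=X[k]
            if len(q)>4:
                (cx,cy),r=cv2.minEnclosingCircle(q[:,:2].astype(np.float32)); print("  ",lo,hi,len(q),q.mean(0).round(4),"mec",round(cx,4),round(cy,4),round(r,4))
im=cv2.imread("pics/top0.png")
cv2.imwrite("pics/rect0.png",np.hstack([rectify("top",im,.55,-.045,.05,.05,260),rectify("top",im,.555,-.296,.07,.05,260),rectify("top",im,.555,.22,.06,.05,260)]))
im=cv2.imread("pics/scene0.png")
cv2.imwrite("pics/rect1.png",np.hstack([rectify("scene",im,.55,-.045,.05,.05,260),rectify("scene",im,.555,-.296,.07,.05,260),rectify("scene",im,.555,.22,.06,.05,260)]))
E
```

```text
top cam at [ 0.39050085 -0.01093144  1.40429286]
rec [-0.002  0.008  0.014  0.048  0.054]
   0.046 0.054000000000000006 166 [ 0.5458 -0.039   0.05  ] mec 0.5469 -0.0397 0.0312
   0.02 0.044000000000000004 215 [ 0.5461 -0.039   0.0326] mec 0.5333 -0.0423 0.0484
sieve [-0.007 -0.003  0.002  0.068  0.074]
   0.066 0.07400000000000001 185 [ 0.5546 -0.2981  0.0698] mec 0.5545 -0.2994 0.0314
   0.02 0.064 268 [ 0.5528 -0.2957  0.05  ] mec 0.5556 -0.2996 0.0319
cover [-0.006 -0.003  0.002  0.061  0.065]
   0.05 0.057999999999999996 138 [0.5488 0.227  0.0552] mec 0.5509 0.2293 0.0314
   0.02 0.048 41 [0.5397 0.2082 0.0336] mec 0.5508 0.2289 0.0314
scene cam at [ 1.31792536 -0.5453857   0.78024497]
rec [-0.     0.01   0.014  0.05   0.053]
   0.046 0.054000000000000006 148 [ 0.5489 -0.0409  0.0503] mec 0.5479 -0.0402 0.032
   0.02 0.044000000000000004 222 [ 0.554  -0.0439  0.0336] mec 0.5484 -0.0402 0.0328
sieve [-0.002 -0.     0.003  0.069  0.073]
   0.066 0.07400000000000001 209 [ 0.558  -0.3004  0.0702] mec 0.5573 -0.2999 0.0325
   0.02 0.064 435 [ 0.568  -0.3037  0.046 ] mec 0.5582 -0.3006 0.0319
cover [-0.002 -0.001  0.003  0.06   0.064]
   0.05 0.057999999999999996 57 [0.5656 0.2157 0.0551] mec 0.5538 0.2263 0.0305
   0.02 0.048 143 [0.5682 0.2123 0.0338] mec 0.5544 0.226 0.0311
```

View pics/rect0.png

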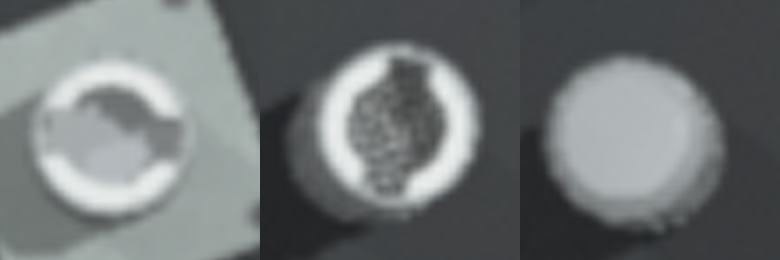

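View pics/rect1.png

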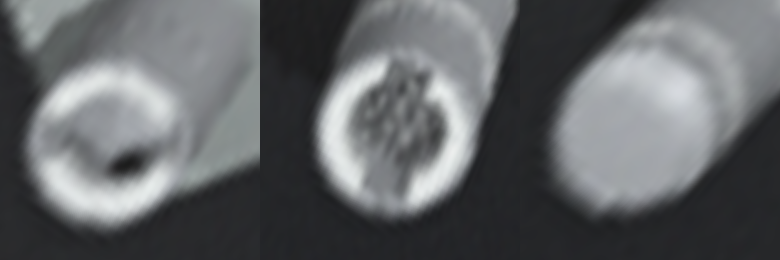

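Both slots show clearly: the receiver's lies roughly along world y, the sieve's roughly along world x. Next, measuring the angles.

```bash
cat >> h.py <<'E'
def slot(c,img,x,y,z,rs=(.0215,.0225,.0235,.0245)):
    g=cv2.cvtColor(img,cv2.COLOR_BGR2GRAY).astype(np.float32)
    a=np.linspace(0,2*np.pi,720,endpoint=False);B=0
    for r in rs:
        q=proj(c,np.stack([x+r*np.cos(a),y+r*np.sin(a),np.full(720,z)],-1)).astype(np.float32)
        B=B+cv2.remap(g,q[None,:,0],q[None,:,1],cv2.INTER_CUBIC)[0]
    B=B/len(rs)
    k=np.sum(B*np.exp(-2j*a)); # dark dir
    ang=np.angle(-np.conj(k))/2
    return ang,B
E
python3 - <<'E'
from h import *
for c in ["top","scene"]:
    im=cv2.imread(f"pics/{c}0.png")
    for n,x,y,z in [("rec",.5474,-.04,.05),("sieve",.556,-.2997,.07)]:
      if c=="scene":pass
      for dx,dy in [(0,0),(.001,0),(0,.001),(-.001,0),(0,-.001)]:
        a,B=slot(c,im,x+dx,y+dy,z); print(c,n,round(a,3),end=' ')
      a,B=slot(c,im,x,y,z);print();print(B[::24].astype(int))
# plate yaw
for c in ["top","scene"]:
    d=np.load(c+"0.npy");X=cloud(c,d);im=cv2.imread(f"pics/{c}0.png")
    g=cv2.cvtColor(im,cv2.COLOR_BGR2GRAY)
    r=rectify(c,im,.5474,-.04,.012,.09,720); gr=cv2.cvtColor(r,cv2.COLOR_BGR2GRAY)
    m=(gr>75).astype(np.uint8)
    m=cv2.morphologyEx(m,cv2.MORPH_OPEN,np.ones((9,9)))
    ct=max(cv2.findContours(m,0,2)[0],key=cv2.contourArea)
    print(c,cv2.minAreaRect(ct)); cv2.drawContours(r,[cv2.boxPoints(cv2.minAreaRect(ct)).astype(int)],0,(0,0,255),1); cv2.imwrite(f"pics/plate_{c}.png",r[::2,::2])
a=cv2.imread("pics/plate_top.png");b=cv2.imread("pics/plate_scene.png");cv2.imwrite("pics/plates.png",np.hstack([a,b]))
E
```

```text
top rec 1.464 top rec 1.5 top rec 1.478 top rec 1.414 top rec 1.449 
[226 224 215 202 209 198 170 167 168 194 218 224 227 229 230 230 226 228
 229 228 205 142 138 131 163 221 229 230 229 226]
top sieve -0.206 top sieve -0.219 top sieve -0.213 top sieve -0.185 top sieve -0.207 
[ 78 159 225 229 223 220 226 221 221 220 226 226 165 127 123 111 206 232
 231 230 232 233 229 230 229 226 229 205 104  81]
scene rec -1.462 scene rec -1.404 scene rec -1.497 scene rec -1.516 scene rec -1.437 
[203 221 222 223 225 213 166 130 129 159 191 196 195 200 210 211 220 224
 229 218 178 142 128 140 175 203 206 200 205 212]
scene sieve -0.242 scene sieve -0.246 scene sieve -0.21 scene sieve -0.226 scene sieve -0.285 
[110 154 221 220 226 222 222 223 214 215 210 212 163 129 130 103 183 221
 226 227 230 228 225 222 214 217 221 182 111 122]
top ((353.25152587890625, 355.5522766113281), (485.81610107421875, 480.041015625), 68.8104248046875)
scene ((334.23907470703125, 368.74530029296875), (500.2351989746094, 573.1524047851562), 68.14714813232422)
```

View pics/plates.png

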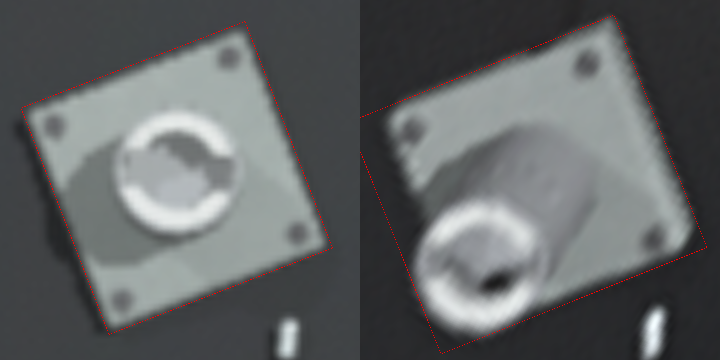

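```bash
cat >> h.py <<'E'
def to(x,y,z,n=1):
    s=env.sense();p=s["ee_pos"];w=s["ee_rot"][2];d=np.array([x,y,z])-p
    t=np.array([d[0]*np.cos(w)+d[1]*np.sin(w),d[0]*np.sin(w)-d[1]*np.cos(w),-d[2]])*100
    print("yaw",round(w,3),"tool shift cm",t.round(2),"per row",(t/n).round(3),"norm",np.linalg.norm(t/n).round(2)); return t
def st():
    s=env.sense();print("t",round(float(s["clock"]),2),"p",s["ee_pos"].round(4),"r",s["ee_rot"].round(3),"q",s["joint_positions"].round(2),"F",s["wrist_force"].round(1),"M",s["wrist_torque"].round(2),"op",round(float(s["opening"]),4))
E
python3 - <<'E'
from h import *
st();to(.5,.25,.23,13)
w=2.91;d=np.array([.0565,-.55]);print((d[0]*np.cos(w)+d[1]*np.sin(w))/14*100,(d[0]*np.sin(w)-d[1]*np.cos(w))/14*100)
E
```

```text
t 1.2 p [0.1494 0.6326 0.2313] r [ 3.142 -0.     2.91 ] q [-1.38  0.47 -0.01  1.6   0.01  1.07 -0.06] F [-1.  -0.4 -0.4] M [-0.04 -0.04 -0.01] op 0.0851
yaw 2.91 tool shift cm [-42.92 -29.18   0.13] per row [-3.301 -2.245  0.01 ] norm 3.99
-1.2945138419769608 -3.731055786272431
```

play_rows:
  series:
    - [8.54, -3.3, -2.245, 0, 0]
    - [8.54, -3.3, -2.245, 0, 0]
    - [8.54, -3.3, -2.245, 0, 0]
    - [8.54, -3.3, -2.245, 0, 0]
    - [8.54, -3.3, -2.245, 0, 0]
    - [8.54, -3.3, -2.245, 0, 0]
    - [8.54, -3.3, -2.245, 0, 0]
    - [8.54, -3.3, -2.245, 0, 0]
    - [8.54, -3.3, -2.245, 0, 0]
    - [8.54, -3.3, -2.245, 0, 0]
    - [8.54, -3.3, -2.245, 0, 0]
    - [8.54, -3.3, -2.245, 0, 0]
    - [8.54, -3.3, -2.245, 0, 0]

```text
clock: 2.28
ee_pos: [0.5009, 0.2484, 0.2317]
ee_rot: [3.141, 0.0, 2.91]
wrist_force: [1.0, 0.9, -0.6]
opening: 0.0854
```

play_rows:
  series:
    - [8.54, -1.3, -3.73, 0, 0]
    - [8.54, -1.3, -3.73, 0, 0]
    - [8.54, -1.3, -3.73, 0, 0]
    - [8.54, -1.3, -3.73, 0, 0]
    - [8.54, -1.3, -3.73, 0, 0]
    - [8.54, -1.3, -3.73, 0, 0]
    - [8.54, -1.3, -3.73, 0, 0]
    - [8.54, -1.3, -3.73, 0, 0]
    - [8.54, -1.3, -3.73, 0, 0]
    - [8.54, -1.3, -3.73, 0, 0]
    - [8.54, -1.3, -3.73, 0, 0]
    - [8.54, -1.3, -3.73, 0, 0]
    - [8.54, -1.3, -3.73, 0, 0]
    - [8.54, -1.3, -3.73, 0, 0]
    - [8.54, 0, 0, 0, 0]

```text
clock: 3.53
ee_pos: [0.5549, -0.31, 0.2317]
ee_rot: [-3.135, 0.002, 2.899]
wrist_force: [-2.2, -0.6, 0.6]
opening: 0.0855
```

Run:
```python
from h import *
st();to(.5565,-.2998,.1);to(.5565,-.2998,.024)
```

```text
t 3.53 p [ 0.5549 -0.31    0.2317] r [-3.135e+00  2.000e-03  2.899e+00] q [ 0.13  0.46  0.43  1.67 -0.21  1.06  1.96] F [-2.2 -0.6  0.6] M [-0.03  0.04 -0.01] op 0.0855
yaw 2.899 tool shift cm [ 0.09  1.03 13.17] per row [ 0.087  1.027 13.167] norm 13.21
yaw 2.899 tool shift cm [ 0.09  1.03 20.77] per row [ 0.087  1.027 20.767] norm 20.79
```

play_rows:
  series:
    - [8.54, 0.03, 0.35, 3.3, 0]
    - [8.54, 0.03, 0.35, 3.3, 0]
    - [8.54, 0.03, 0.33, 3.3, 0]
    - [8.54, 0, 0, 3.2, 0]
    - [8.54, 0, 0, 0, 0]
    - [8.54, 0, 0, 0, 0]

```text
clock: 4.03
ee_pos: [0.5575, -0.2893, 0.0992]
ee_rot: [3.141, -0.003, 2.91]
wrist_force: [1.1, -0.3, 0.1]
opening: 0.0852
```

Run:
```python
from h import *
st();to(.5565,-.2998,.024)
```

```text
t 4.03 p [ 0.5575 -0.2893  0.0992] r [ 3.141e+00 -3.000e-03  2.910e+00] q [ 0.15  0.61  0.37  1.77 -0.29  0.82  2.  ] F [ 1.1 -0.3  0.1] M [-0.03 -0.02 -0.01] op 0.0852
yaw 2.91 tool shift cm [-0.14 -1.05  7.52] per row [-0.144 -1.048  7.519] norm 7.59
```

play_rows:
  series:
    - [8.54, -0.14, -1.05, 0, 0]
    - [8.54, 0, 0, 0, 0]
    - [8.54, 0, 0, 2.5, 0]
    - [8.54, 0, 0, 2.5, 0]
    - [8.54, 0, 0, 2.5, 0]
    - [8.54, 0, 0, 0, 0]
    - [8.54, 0, 0, 0, 0]
    - [8.54, 0, 0, 0, 0]

```text
clock: 4.7
ee_pos: [0.5587, -0.3017, 0.0277]
ee_rot: [-3.141, 0.004, 2.909]
wrist_force: [0.6, -0.4, 0.3]
opening: 0.0853
```

Run:
```python
from h import *
st();to(.5565,-.2998,.024)
```

```text
t 4.7 p [ 0.5587 -0.3017  0.0277] r [-3.141  0.004  2.909] q [ 0.2   0.71  0.33  1.78 -0.33  0.7   2.05] F [ 0.6 -0.4  0.3] M [0.02 0.   0.02] op 0.0853
yaw 2.909 tool shift cm [0.26 0.14 0.37] per row [0.262 0.135 0.371] norm 0.47
```

play_rows:
  series:
    - [8.54, 0.1, 0.0, 0.35, 0]
    - [8.54, 0, 0, 0, 0]
    - [8.54, 0, 0, 0, 0]

```text
clock: 4.95
ee_pos: [0.557, -0.3004, 0.0229]
ee_rot: [-3.141, 0.002, 2.91]
wrist_force: [0.3, -0.4, -0.1]
opening: 0.0854
```

Run:
```python
from h import *
st();to(.5565,-.2998,.024)
```

```text
t 4.95 p [ 0.557  -0.3004  0.0229] r [-3.141e+00  2.000e-03  2.910e+00] q [ 0.2   0.72  0.33  1.78 -0.34  0.69  2.06] F [ 0.3 -0.4 -0.1] M [-0.   -0.   -0.01] op 0.0854
yaw 2.91 tool shift cm [ 0.06  0.05 -0.11] per row [ 0.058  0.045 -0.107] norm 0.13
```

play_rows:
  series:
    - [5.5, 0, 0, 0, 0]
    - [5.5, 0, 0, 0, 0]
    - [5.5, 0, 0, 0, 0]
    - [5.5, 0, 0, 0, 0]
    - [5.5, 0, 0, 0, 0]
    - [5.5, 0, 0, 0, 0]
    - [5.5, 0, 0, 0, 0]
  force: 60

```text
clock: 5.53
ee_pos: [0.557, -0.3, 0.0226]
ee_rot: [3.141, 0.001, 2.91]
wrist_force: [0.1, 0.7, 5.8]
opening: 0.0608
```

Run:
```python
from h import *
st()
p,d=env.camera("top");cv2.imwrite("pics/g1.png",rectify("top",p[:,:,::-1].copy(),.5565,-.3,.07,.08,500))
```

```text
t 5.53 p [ 0.557  -0.3     0.0226] r [3.141e+00 1.000e-03 2.910e+00] q [ 0.2   0.72  0.33  1.78 -0.34  0.69  2.06] F [0.1 0.7 5.8] M [ 0.28  0.22 -0.01] op 0.0608
```

View pics/g1.png

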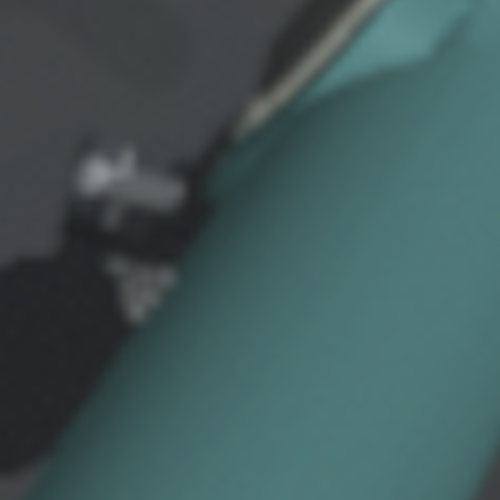

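play_rows:
  series:
    - [5.5, 0, 0, -2, 0]
    - [5.5, 0, 0, -2.5, 0]
    - [5.5, 0, 0, -2.5, 0]
    - [5.5, 0, 0, -2.5, 0]
    - [5.5, 0, 0, 0, 0]
    - [5.5, 0, 0, 0, 0]
    - [5.5, 0, 0, 0, 0]

```text
clock: 6.17
ee_pos: [0.5554, -0.2994, 0.1152]
ee_rot: [3.141, -0.003, 2.91]
wrist_force: [-0.3, 0.3, -4.4]
opening: 0.0608
```

Run:
```python
from h import *
st();to(.5479,-.0395,.115,8)
```

```text
t 6.17 p [ 0.5554 -0.2994  0.1152] r [ 3.141e+00 -3.000e-03  2.910e+00] q [ 0.16  0.59  0.38  1.76 -0.28  0.85  2.01] F [-0.3  0.3 -4.4] M [0.06 0.06 0.04] op 0.0608
yaw 2.91 tool shift cm [6.690e+00 2.512e+01 2.000e-02] per row [8.37e-01 3.14e+00 3.00e-03] norm 3.25
```

play_rows:
  series:
    - [5.5, 0.4, 1.6, 0, 0]
    - [5.5, 0.84, 3.14, 0, 0]
    - [5.5, 0.84, 3.14, 0, 0]
    - [5.5, 0.84, 3.14, 0, 0]
    - [5.5, 0.84, 3.14, 0, 0]
    - [5.5, 0.84, 3.14, 0, 0]
    - [5.5, 0.84, 3.14, 0, 0]
    - [5.5, 0.84, 3.14, 0, 0]
    - [5.5, 0.4, 1.54, 0, 0]
    - [5.5, 0, 0, 0, 0.09]
    - [5.5, 0, 0, 0, 0.09]
    - [5.5, 0, 0, 0, 0]
    - [5.5, 0, 0, 0, 0]
    - [5.5, 0, 0, 0, 0]

```text
clock: 7.33
ee_pos: [0.5484, -0.0405, 0.1158]
ee_rot: [-3.141, -0.002, 2.732]
wrist_force: [-0.3, -0.5, -3.1]
opening: 0.0606
```

Run:
```python
from h import *
st();to(.5479,-.0395,.115,1)
p,d=env.camera("top");cv2.imwrite("pics/g2.png",p[120:320,200:500,::-1].repeat(2,0).repeat(2,1))
p,d=env.camera("scene");cv2.imwrite("pics/g3.png",cv2.resize(p[120:270,220:420,::-1],(800,600)))
```

```text
t 7.33 p [ 0.5484 -0.0405  0.1158] r [-3.141e+00 -2.000e-03  2.732e+00] q [-0.31  0.47  0.41  1.96 -0.26  0.76  1.41] F [-0.3 -0.5 -3.1] M [-0.04  0.05  0.02] op 0.0606
yaw 2.732 tool shift cm [0.09 0.07 0.08] per row [0.092 0.074 0.078] norm 0.14
```

View pics/g3.png

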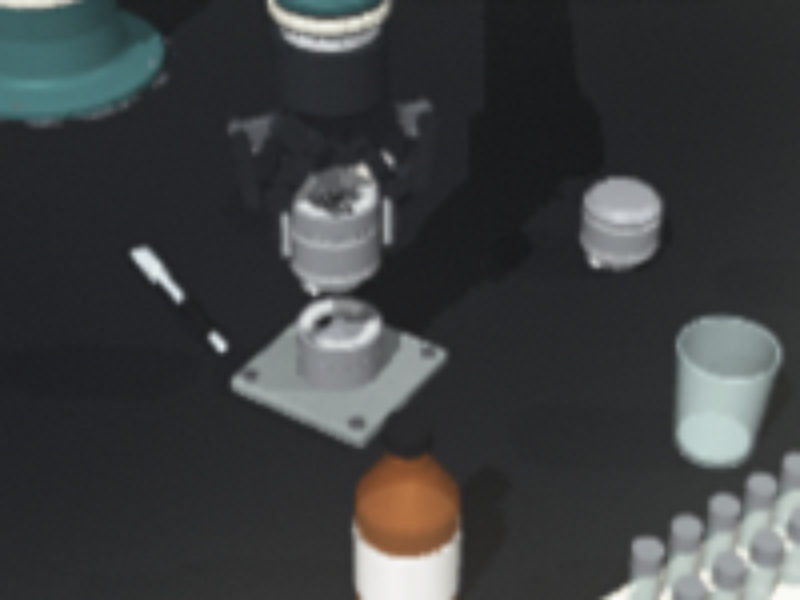

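View pics/g2.png

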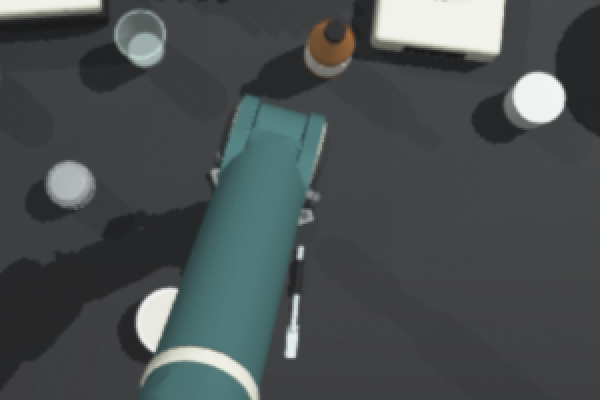

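play_rows:
  series:
    - [5.5, 0.05, 0.07, 2, 0]
    - [5.5, 0, 0, 1.8, 0]
    - [5.5, 0, 0, 0, 0]
    - [5.5, 0, 0, 0, 0]
    - [5.5, 0, 0, 0.5, 0]
    - [5.5, 0, 0, 0, 0]
    - [5.5, 0, 0, 0, 0]

```text
clock: 8.02
ee_pos: [0.5494, -0.0396, 0.0744]
ee_rot: [3.141, 0.001, 2.73]
wrist_force: [-0.5, -0.3, -3.2]
opening: 0.0608
```

Run:
```python
from h import *
st();to(.5479,-.0395,.073,1)
# cover lug
c="scene"
P=env.camera_params(c)
d=np.load("scene0.npy");
u,v=369.2,185.5
E=P["extrinsics"];C=-E[:3,:3].T@E[:3,3]
r=E[:3,:3].T@np.array([(u-P["cx"])/P["fx"],-(v-P["cy"])/P["fy"],-1])
for z in (0,.003,.006):
    X=C+r*(z-C[2])/r[2]; print(X.round(4), np.arctan2(X[1]-.2275,X[0]-.5525).round(3), np.hypot(X[1]-.2275,X[0]-.5525).round(4))
im=cv2.imread("pics/scene0.png");cv2.imwrite("pics/cov.png",cv2.resize(im[155:200,345:405],(800,600),interpolation=cv2.INTER_CUBIC))
```

```text
t 8.02 p [ 0.5494 -0.0396  0.0744] r [3.141e+00 1.000e-03 2.730e+00] q [-0.29  0.54  0.38  1.98 -0.31  0.68  1.44] F [-0.5 -0.3 -3.2] M [-0.02 -0.04 -0.  ] op 0.0608
yaw 2.73 tool shift cm [ 0.14 -0.05  0.14] per row [ 0.138 -0.052  0.138] norm 0.2
[0.5485 0.2131 0.    ] -1.843 0.015
[0.5514 0.2101 0.003 ] -1.633 0.0174
[0.5544 0.2072 0.006 ] -1.478 0.0204
```

View pics/cov.png

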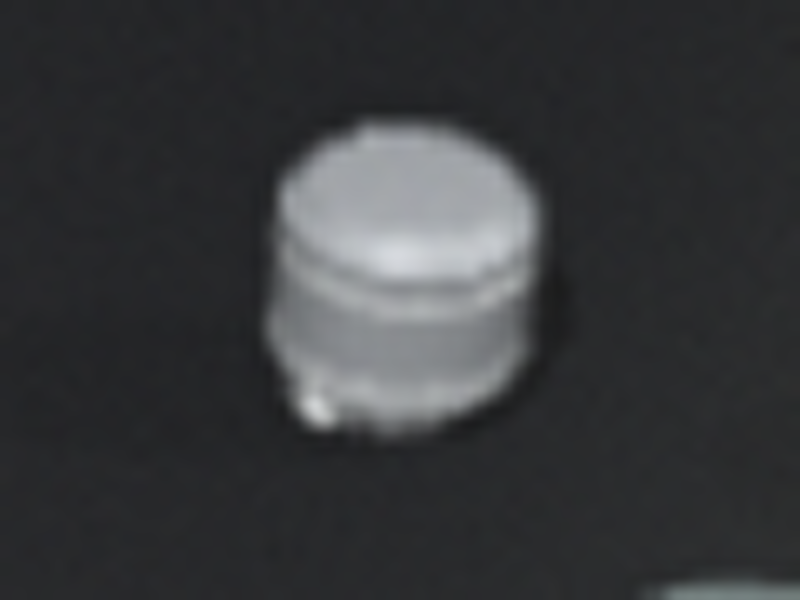

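The bright spot at about (318,408) in the crop is the cover's lug, roughly at world angle -1.6. Now continuing the insertion.

play_rows:
  series:
    - [5.5, 0.12, -0.04, 0.2, 0]
    - [5.5, 0, 0, 0.15, 0]
    - [5.5, 0, 0, 0.15, 0]
    - [5.5, 0, 0, 0, 0]
    - [5.5, 0, 0, 0, 0]

```text
clock: 8.43
ee_pos: [0.5489, -0.0394, 0.0714]
ee_rot: [3.139, 0.002, 2.729]
wrist_force: [-4.9, 1.9, 15.7]
opening: 0.0611
```

Run:
```python
from h import *
st();to(.5479,-.0395,.073,1)
```

```text
t 8.43 p [ 0.5489 -0.0394  0.0714] r [3.139e+00 2.000e-03 2.729e+00] q [-0.29  0.54  0.38  1.98 -0.31  0.67  1.45] F [-4.9  1.9 15.7] M [-0.21  1.02 -0.21] op 0.0611
yaw 2.729 tool shift cm [ 0.09 -0.05 -0.16] per row [ 0.089 -0.049 -0.163] norm 0.19
```

play_rows:
  series:
    - [5.5, 0, 0, 0, 0.04]
    - [5.5, 0, 0, 0, 0.04]
    - [5.5, 0, 0, 0, 0.04]
    - [5.5, 0, 0, 0, 0]
    - [5.5, 0, 0, 0, 0]

```text
clock: 8.85
ee_pos: [0.5498, -0.0387, 0.0709]
ee_rot: [3.138, 0.004, 2.611]
wrist_force: [0.1, 0.4, -3.5]
opening: 0.0609
```

play_rows:
  series:
    - [5.5, 0, 0, 0.2, 0]
    - [5.5, 0, 0, 0.2, 0]
    - [5.5, 0, 0, 0.2, 0]
    - [5.5, 0, 0, 0, 0]
    - [5.5, 0, 0, 0, 0]

```text
clock: 9.27
ee_pos: [0.5472, -0.0395, 0.0622]
ee_rot: [-3.141, -0.001, 2.61]
wrist_force: [1.3, -0.0, -3.2]
opening: 0.0608
```

play_rows:
  series:
    - [5.5, 0, 0, 0.2, 0]
    - [5.5, 0, 0, 0.2, 0]
    - [5.5, 0, 0, 0.1, 0]
    - [5.5, 0, 0, 0, 0]
    - [5.5, 0, 0, 0, 0]

```text
clock: 9.68
ee_pos: [0.5478, -0.0394, 0.0585]
ee_rot: [3.141, -0.0, 2.61]
wrist_force: [-2.4, -0.0, 5.6]
opening: 0.0606
```

Run:
```python
from h import *
st();to(.5479,-.0395,.0586,1)
```

```text
t 9.68 p [ 0.5478 -0.0394  0.0585] r [ 3.141 -0.     2.61 ] q [-0.3   0.57  0.4   1.99 -0.35  0.65  1.36] F [-2.4 -0.   5.6] M [-0.12  0.65  0.02] op 0.0606
yaw 2.61 tool shift cm [-0.02 -0.   -0.01] per row [-0.016 -0.002 -0.006] norm 0.02
```

play_rows:
  series:
    - [5.5, 0, 0, 0, 0.1]
    - [5.5, 0, 0, 0, 0.1]
    - [5.5, 0, 0, 0, 0.1]
    - [5.5, 0, 0, 0, 0.1]
    - [5.5, 0, 0, 0, 0.1]
    - [5.5, 0, 0, 0, 0.1]
    - [5.5, 0, 0, 0, 0.1]
    - [5.5, 0, 0, 0, 0.1]
    - [5.5, 0, 0, 0, 0.1]
    - [5.5, 0, 0, 0, 0]
    - [5.5, 0, 0, 0, 0]

```text
clock: 10.6
ee_pos: [0.5488, -0.0398, 0.0586]
ee_rot: [3.14, 0.001, 1.712]
wrist_force: [0.4, -1.9, 4.9]
opening: 0.0609
```

Run:
```python
from h import *
st();to(.5479,-.0395,.0586,1)
```

```text
t 10.6 p [ 0.5488 -0.0398  0.0586] r [3.140e+00 1.000e-03 1.712e+00] q [-0.47  0.62  0.63  2.   -0.55  0.7   0.64] F [ 0.4 -1.9  4.9] M [-0.27  0.17 -0.01] op 0.0609
yaw 1.712 tool shift cm [ 0.04 -0.08 -0.  ] per row [ 0.038 -0.083 -0.001] norm 0.09
```

play_rows:
  series:
    - [5.5, 0, 0, 0, 0.07]
    - [5.5, 0, 0, 0, 0.07]
    - [5.5, 0, 0, 0, 0.05]
    - [5.5, 0, 0, 0, 0.05]
    - [5.5, 0, 0, 0, 0.05]
    - [5.5, 0, 0, 0, 0]
    - [5.5, 0, 0, 0, 0]

```text
clock: 11.18
ee_pos: [0.5481, -0.0379, 0.0585]
ee_rot: [-3.142, -0.002, 1.425]
wrist_force: [-1.9, 2.6, 8.9]
opening: 0.061
```

Run:
```python
from h import *
st();to(.5479,-.0395,.0586,1)
```

```text
t 11.18 p [ 0.5481 -0.0379  0.0585] r [-3.142e+00 -2.000e-03  1.425e+00] q [-0.53  0.64  0.7   2.   -0.62  0.73  0.41] F [-1.9  2.6  8.9] M [0.48 0.55 0.22] op 0.061
yaw 1.425 tool shift cm [-0.16  0.   -0.01] per row [-0.159  0.    -0.006] norm 0.16
```

play_rows:
  series:
    - [5.5, 0, 0, 0, 0.03]
    - [5.5, 0, 0, 0, 0.03]
    - [5.5, 0, 0, 0, 0]
    - [5.5, 0, 0, 0, 0]

```text
clock: 11.52
ee_pos: [0.548, -0.0387, 0.0585]
ee_rot: [-3.141, -0.0, 1.37]
wrist_force: [-2.7, 0.6, 9.2]
opening: 0.0609
```

Run:
```python
from h import *
st()
```

```text
t 11.52 p [ 0.548  -0.0387  0.0585] r [-3.141 -0.     1.37 ] q [-0.54  0.64  0.71  2.   -0.63  0.73  0.37] F [-2.7  0.6  9.2] M [-0.13  0.61  1.49] op 0.0609
```

play_rows:
  series:
    - [5.5, 0, 0, 0, 0.04]
    - [5.5, 0, 0, 0, 0]
    - [5.5, 0, 0, 0, 0]

```text
clock: 11.77
ee_pos: [0.5476, -0.04, 0.0586]
ee_rot: [-3.141, 0.001, 1.329]
wrist_force: [-2.9, -2.4, 9.1]
opening: 0.0606
```

Run:
```python
from h import *
st()
p,d=env.camera("scene");cv2.imwrite("pics/g4.png",cv2.resize(p[120:270,220:420,::-1],(800,600)))
a,B=slot("scene",p[:,:,::-1].copy(),.5475,-.0395,.106);print(a);print(B[::24].astype(int))
```

```text
t 11.77 p [ 0.5476 -0.04    0.0586] r [-3.141e+00  1.000e-03  1.329e+00] q [-0.54  0.65  0.73  2.   -0.64  0.73  0.34] F [-2.9 -2.4  9.1] M [-0.59  0.86  1.52] op 0.0606
-0.7601736431747907
[ 41  41  40  42  44  63  76  71  59  52  48  52  73  63  59 189 224 226
 231 224 169 114  90 121 173 191 185  88  49  39]
```

View pics/g4.png

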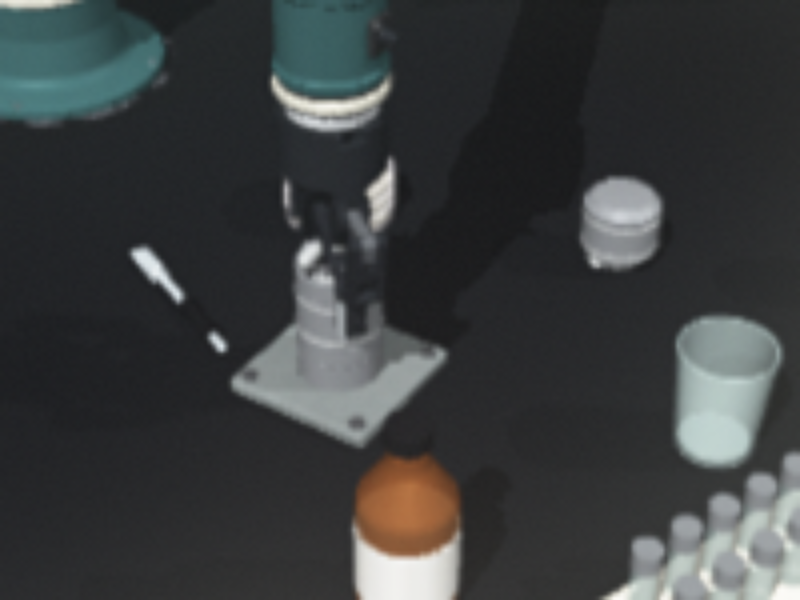

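play_rows:
  series:
    - [8.54, 0, 0, 0, 0]
    - [8.54, 0, 0, 0, 0]
    - [8.54, 0, 0, 0, 0]
    - [8.54, 0, 0, 0, 0]
    - [8.54, 0, 0, -2, 0]
    - [8.54, 0, 0, -4, 0]
    - [8.54, 0, 0, -4, 0]
    - [8.54, 0, 0, -4, 0]
    - [8.54, 0, 0, 0, 0]
    - [8.54, 0, 0, 0, 0]

```text
clock: 12.65
ee_pos: [0.5491, -0.0391, 0.1999]
ee_rot: [3.138, -0.003, 1.321]
wrist_force: [-1.7, 0.1, -0.6]
opening: 0.0855
```

Run:
```python
from h import *
st();to(.5525,.2275,.195,7)
p,d=env.camera("scene");im=p[:,:,::-1].copy()
X=cloud("scene",d);m=(np.hypot(X[...,0]-.5475,X[...,1]+.04)<.045)&(abs(X[...,2]-.106)<.004)&(d>0)
print(m.sum(),X[m].mean(0),cv2.minEnclosingCircle(X[m][:,:2].astype(np.float32)))
for x,y in [(.5475,-.0395),(.549,-.0395),(.5475,-.041)]:
    a,B=slot("scene",im,x,y,.106);print(a);
print(B[::24].astype(int))
cv2.imwrite("pics/g5.png",np.hstack([cv2.resize(im[140:240,240:360],(480,400)),rectify("scene",im,.5475,-.0395,.106,.045,300)[:,:,:] if 0 else cv2.resize(rectify("scene",im,.5475,-.0395,.106,.045,300),(320,400))]))
```

```text
t 12.65 p [ 0.5491 -0.0391  0.1999] r [ 3.138e+00 -3.000e-03  1.321e+00] q [-0.7   0.45  0.92  1.93 -0.43  0.97  0.17] F [-1.7  0.1 -0.6] M [ 0.04  0.03 -0.03] op 0.0855
yaw 1.321 tool shift cm [25.91 -6.27  0.49] per row [ 3.702 -0.895  0.069] norm 3.81
155 [ 0.54939026 -0.03987643  0.10639252] ((0.5479103326797485, -0.03896958753466606), 0.032187189906835556)
-1.5458809842758094
-1.508279273478913
-1.5059667432713884
[216 216 224 222 212 185 145 120 130 175 187 193 198 200 212 210 227 229
 229 209 174 138 125 128 161 199 195 197 198 210]
```

View pics/g5.png

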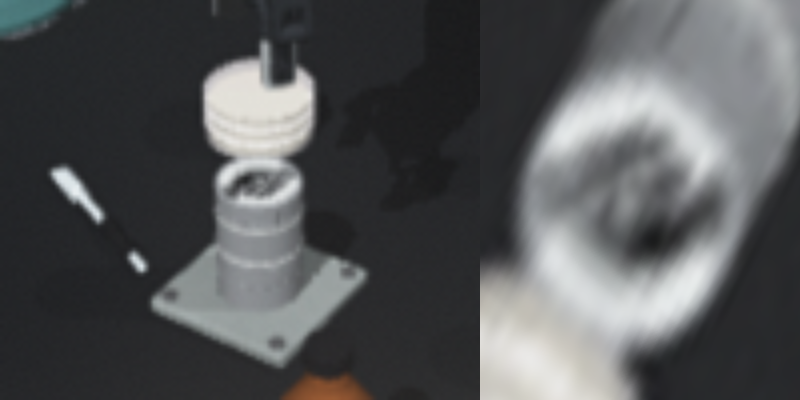

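Run:
```python
from h import *
from scipy.optimize import minimize
def sil(c,x,y,prof,S=8,off=(0,0),sz=(60,60)):
    a=np.linspace(0,2*np.pi,72);pts=[]
    for r,z in prof: pts.append(proj(c,np.stack([x+r*np.cos(a),y+r*np.sin(a),np.full(72,z)],-1)))
    q=(np.concatenate(pts)-off+.5)*S-.5
    m=np.zeros((sz[1]*S,sz[0]*S),np.uint8);cv2.fillConvexPoly(m,cv2.convexHull(q.astype(np.float32)).round().astype(np.int32),1)
    return cv2.resize(m.astype(np.float32),sz,interpolation=cv2.INTER_AREA)
prof=[(.031,.014),(.031,.054),(.025,.0605),(.018,.062)]
for c in ["top","scene"]:
    p,d=env.camera(c);im=p[:,:,::-1].copy();cv2.imwrite(f"pics/{c}1.png",im)
    t=env.trace(c,"cover_centre");
    if not t: print(c,"none");continue
    m=t[0]["pixels"].astype(np.float32);v,u=np.nonzero(m);print(c,t[0]["p"],u.mean(),v.mean(),m.sum())
    off=np.array([int(u.mean())-30,int(v.mean())-30]);M=m[off[1]:off[1]+60,off[0]:off[0]+60]
    f=lambda k:np.sum((sil(c,k[0],k[1],prof,8,off)-M)**2)
    best=min(((f((x,y)),x,y) for x in np.arange(.544,.562,.001) for y in np.arange(.218,.236,.001)));print(c,best)
im=cv2.imread("pics/top1.png")
a,B=slot("top",im,.5475,-.0395,.106);print(a,B[::24].astype(int))
cv2.imwrite("pics/t1r.png",np.hstack([rectify("top",im,.5475,-.0395,.106,.045,300),rectify("top",im,.5525,.2275,.054,.045,300)]))
```

```text
top 0.88 234.9703196347032 212.28995433789953 438.0
top (np.float32(16.30664), np.float64(0.551), np.float64(0.229))
scene 0.89 374.35446685878964 175.95389048991353 347.0
scene (np.float32(29.45337), np.float64(0.553), np.float64(0.227))
1.1159081409078433 [115 115 115 115 115 115 115 115 115 116 116 115 115 113 112 110 108 107
 105 104 103 103 104 105 107 108 110 112 114 115]
```

View pics/t1r.png

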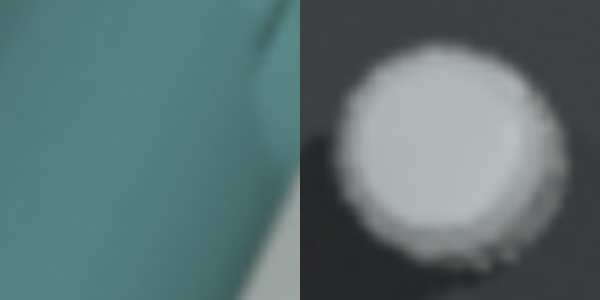

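Run:
```python
from h import *
im=cv2.imread("pics/scene1.png");x0,y0,S=350,158,16
out=[]
for ang in [None,-1.2,-1.4,-1.6,-1.8,-2.0]:
    q=cv2.resize(im[y0:y0+34,x0:x0+48],None,fx=S,fy=S,interpolation=cv2.INTER_CUBIC)
    def dr(P,col):
        k=((proj("scene",P)-[x0,y0]+.5)*S-.5).round().astype(int);cv2.polylines(q,[k],True,col,1)
    a=np.linspace(0,6.28,60);X,Y=.5525,.2275
    if ang is not None:
        for z in(.014,.054):dr(np.stack([X+.031*np.cos(a),Y+.031*np.sin(a),0*a+z],-1),(0,255,0))
        c,s=np.cos(ang),np.sin(ang)
        for z in(0,.006):
            b=np.array([[l*c-w*s+X,l*s+w*c+Y,z] for l,w in[(.025,.007),(.025,-.007),(-.025,-.007),(-.025,.007)]]);dr(b,(0,0,255))
    out.append(q[220:,80:700][::1])
o=np.vstack([np.hstack(out[:3]),np.hstack(out[3:])]);cv2.imwrite("pics/lug.png",cv2.resize(o,(800,int(800*o.shape[0]/o.shape[1]))))
```

```text
(no output)
```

View pics/lug.png

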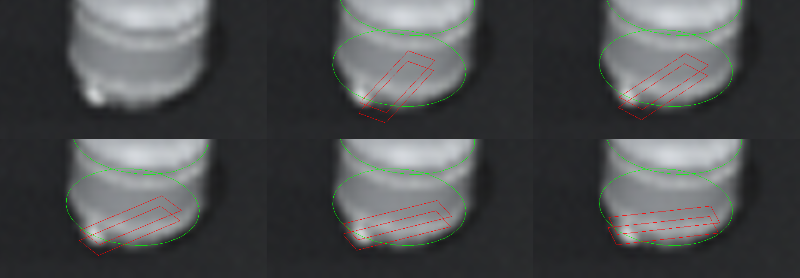

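Run:
```python
from h import *
st();to(.552,.228,.115,7)
```

```text
t 12.9 p [ 0.5467 -0.0392  0.1964] r [-3.139e+00  1.000e-03  1.320e+00] q [-0.7   0.45  0.91  1.93 -0.43  0.97  0.17] F [ 0.2 -0.4 -0.3] M [-0.05  0.01 -0.01] op 0.0852
yaw 1.32 tool shift cm [26.01 -6.13  8.14] per row [ 3.716 -0.875  1.163] norm 3.99
```

play_rows:
  series:
    - [8.54, 1.7, -0.4, 0, 0]
    - [8.54, 3.7, -0.88, 0.2, 0]
    - [8.54, 3.7, -0.88, 1.0, 0]
    - [8.54, 3.7, -0.88, 1.3, 0]
    - [8.54, 3.7, -0.88, 1.3, 0]
    - [8.54, 3.7, -0.88, 1.3, 0]
    - [8.54, 3.7, -0.88, 1.3, 0]
    - [8.54, 2.1, -0.45, 1.3, 0]
    - [8.54, 0, 0, 0.4, 0]
    - [8.54, 0, 0, 0, 0]
    - [8.54, 0, 0, 0, 0]
    - [8.54, 0, 0, 0, 0]
    - [8.54, 0, 0, 0, 0]

```text
clock: 13.98
ee_pos: [0.5535, 0.2259, 0.1174]
ee_rot: [3.141, -0.0, 1.317]
wrist_force: [0.5, 0.5, 0.7]
opening: 0.0853
```

Run:
```python
from h import *
st();to(.552,.228,.016,4)
```

```text
t 13.98 p [0.5535 0.2259 0.1174] r [ 3.141 -0.     1.317] q [-1.02  0.63  0.79  1.86 -0.57  0.89 -0.21] F [0.5 0.5 0.7] M [-0.01  0.01  0.04] op 0.0853
yaw 1.317 tool shift cm [ 0.16 -0.2  10.14] per row [ 0.04  -0.05   2.536] norm 2.54
```

play_rows:
  series:
    - [8.54, 0.16, -0.15, 2.5, 0]
    - [8.54, 0, 0, 2.5, 0]
    - [8.54, 0, 0, 2.5, 0]
    - [8.54, 0, 0, 2.5, 0]
    - [8.54, 0, 0, 0, 0]
    - [8.54, 0, 0, 0, 0]
    - [8.54, 0, 0, 0, 0]
    - [8.54, 0, 0, 0, 0]

```text
clock: 14.65
ee_pos: [0.5533, 0.2297, 0.0188]
ee_rot: [3.139, -0.002, 1.319]
wrist_force: [0.8, -0.4, 0.4]
opening: 0.0852
```

Run:
```python
from h import *
st();to(.552,.228,.016,1)
p,d=env.camera("top");im=p[:,:,::-1].copy()
for x,y in [(.5475,-.0395),(.549,-.0395),(.5475,-.041)]:
    a,B=slot("top",im,x,y,.106);print(a)
print(B[::24].astype(int))
X=cloud("top",d);m=(np.hypot(X[...,0]-.5475,X[...,1]+.04)<.045)&(abs(X[...,2]-.106)<.004)&(d>0)
print(m.sum(),cv2.minEnclosingCircle(X[m][:,:2].astype(np.float32)))
cv2.imwrite("pics/t2r.png",rectify("top",im,.5475,-.0395,.106,.045,400))
```

```text
t 14.65 p [0.5533 0.2297 0.0188] r [ 3.139e+00 -2.000e-03  1.319e+00] q [-0.94  0.77  0.67  1.89 -0.7   0.73 -0.12] F [ 0.8 -0.4  0.4] M [0.04 0.01 0.05] op 0.0852
yaw 1.319 tool shift cm [-0.2  -0.08  0.28] per row [-0.197 -0.083  0.277] norm 0.35
1.4245241580293895
1.473587115098541
1.4065279123135432
[224 217 201 197 188 149 111 113 136 181 214 212 220 226 229 232 228 227
 226 220 174 123 131 131 176 220 221 230 228 227]
183 ((0.547211766242981, -0.038809530436992645), 0.03093853034079075)
```

View pics/t2r.png

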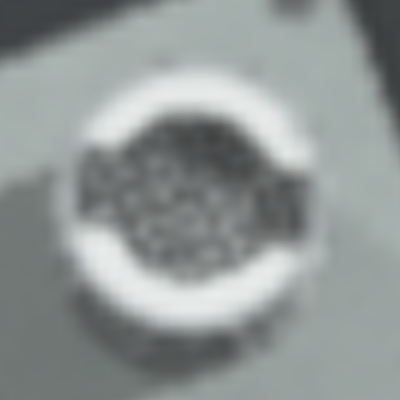

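The sieve's slot is at about 1.45 against an expected 1.47, with the rim at 0.106, so the first joint is home and at its stop. Grasping the cover next.

play_rows:
  series:
    - [8.54, -0.1, 0, 0.1, 0]
    - [8.54, 0, 0, 0, 0]
    - [8.54, 0, 0, 0, 0]

```text
clock: 14.95
ee_pos: [0.5518, 0.2289, 0.0163]
ee_rot: [3.141, -0.001, 1.32]
wrist_force: [-0.1, -0.4, 0.3]
opening: 0.0854
```

Run:
```python
from h import *
st();to(.552,.228,.017,1)
```

```text
t 14.95 p [0.5518 0.2289 0.0163] r [ 3.141e+00 -1.000e-03  1.320e+00] q [-0.94  0.77  0.67  1.89 -0.7   0.73 -0.11] F [-0.1 -0.4  0.3] M [0.09 0.08 0.02] op 0.0854
yaw 1.32 tool shift cm [-0.08  0.04 -0.07] per row [-0.079  0.042 -0.068] norm 0.11
```

play_rows:
  series:
    - [5.5, -0.07, 0, 0, 0]
    - [5.5, 0, 0, 0, 0]
    - [5.5, 0, 0, 0, 0]
    - [5.5, 0, 0, 0, 0]
    - [5.5, 0, 0, 0, 0]
    - [5.5, 0, 0, 0, 0]
    - [5.5, 0, 0, 0, 0]
  force: 60

```text
clock: 15.53
ee_pos: [0.5517, 0.228, 0.0164]
ee_rot: [3.141, -0.0, 1.32]
wrist_force: [-2.2, 0.5, 5.8]
opening: 0.0604
```

Run:
```python
from h import *
st()
```

```text
t 15.53 p [0.5517 0.228  0.0164] r [ 3.141 -0.     1.32 ] q [-0.94  0.77  0.67  1.89 -0.7   0.73 -0.11] F [-2.2  0.5  5.8] M [-0.06  0.29  0.03] op 0.0604
```

play_rows:
  series:
    - [5.5, 0, 0, -2, 0]
    - [5.5, 0, 0, -4, 0]
    - [5.5, 0, 0, -4, 0]
    - [5.5, 0, 0, -3, 0]
    - [5.5, 0, 0, -1, 0]
    - [5.5, 0, 0, 0, 0]
    - [5.5, 0, 0, 0, 0]
    - [5.5, 0, 0, 0, 0]

```text
clock: 16.2
ee_pos: [0.5496, 0.2279, 0.1533]
ee_rot: [-3.138, 0.003, 1.32]
wrist_force: [-0.5, -0.4, -4.3]
opening: 0.0605
```

Run:
```python
from h import *
st();to(.5475,-.0392,.155,7)
p,d=env.camera("scene");im=p[:,:,::-1].copy();cv2.imwrite("pics/g6.png",cv2.resize(im[80:230,280:480],(800,600),interpolation=cv2.INTER_CUBIC))
```

```text
t 16.2 p [0.5496 0.2279 0.1533] r [-3.138e+00  3.000e-03  1.320e+00] q [-1.06  0.58  0.83  1.84 -0.52  0.95 -0.24] F [-0.5 -0.4 -4.3] M [-0.01  0.02 -0.01] op 0.0605
yaw 1.32 tool shift cm [-25.92   6.42  -0.17] per row [-3.704  0.916 -0.024] norm 3.82
```

View pics/g6.png

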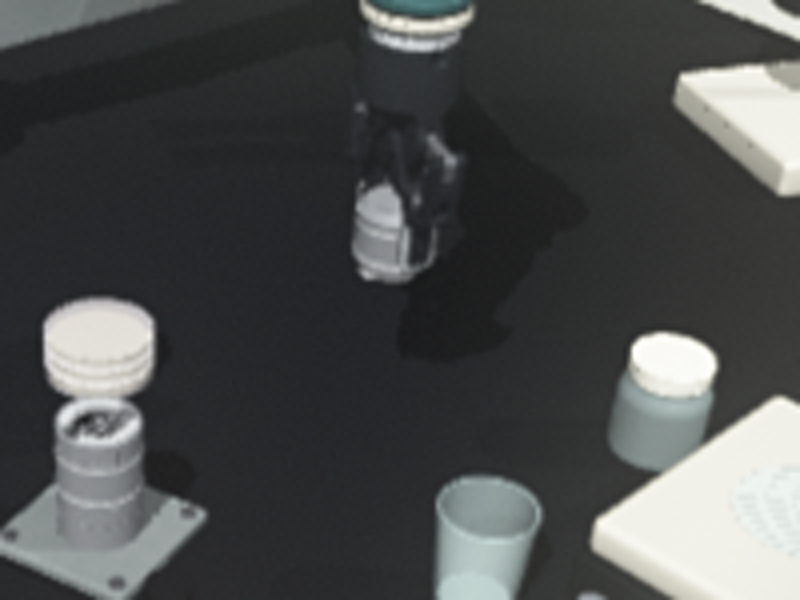

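play_rows:
  series:
    - [5.5, -1.8, 0.45, 0, 0]
    - [5.5, -3.7, 0.92, 0, 0]
    - [5.5, -3.7, 0.92, 0, 0]
    - [5.5, -3.7, 0.92, 0, 0]
    - [5.5, -3.7, 0.92, 0, 0]
    - [5.5, -3.7, 0.92, 0, 0]
    - [5.5, -3.7, 0.92, 0, 0]
    - [5.5, -1.9, 0.45, 0, 0]
    - [5.5, 0, 0, 0, -0.1]
    - [5.5, 0, 0, 0, -0.1]
    - [5.5, 0, 0, 0, -0.08]
    - [5.5, 0, 0, 0, 0]
    - [5.5, 0, 0, 0, 0]
    - [5.5, 0, 0, 0, 0]
    - [5.5, 0, 0, 0, 0]

```text
clock: 17.5
ee_pos: [0.549, -0.0388, 0.1552]
ee_rot: [-3.141, 0.0, 1.599]
wrist_force: [-0.4, 0.3, -3.8]
opening: 0.0608
```

Run:
```python
from h import *
st();to(.5475,-.0392,.1245,1)
```

```text
t 17.5 p [ 0.549  -0.0388  0.1552] r [-3.141  0.     1.599] q [-0.61  0.49  0.79  1.95 -0.44  0.88  0.45] F [-0.4  0.3 -3.8] M [ 0.01 -0.04 -0.02] op 0.0608
yaw 1.599 tool shift cm [-0.04 -0.15  3.07] per row [-0.04  -0.148  3.073] norm 3.08
```

play_rows:
  series:
    - [5.5, -0.04, -0.12, 1.5, 0]
    - [5.5, 0, 0, 1.3, 0]
    - [5.5, 0, 0, 0, 0]
    - [5.5, 0, 0, 0, 0]
    - [5.5, 0, 0, 0, 0]
    - [5.5, 0, 0, 0, 0]

```text
clock: 18.0
ee_pos: [0.5486, -0.0394, 0.1283]
ee_rot: [3.141, 0.0, 1.6]
wrist_force: [0.1, 0.1, -4.0]
opening: 0.0605
```

Run:
```python
from h import *
st();to(.5475,-.0392,.122,1)
```

```text
t 18.0 p [ 0.5486 -0.0394  0.1283] r [3.141 0.    1.6  ] q [-0.58  0.52  0.76  1.97 -0.48  0.83  0.48] F [ 0.1  0.1 -4. ] M [-0.03  0.04 -0.01] op 0.0605
yaw 1.6 tool shift cm [ 0.02 -0.11  0.63] per row [ 0.022 -0.108  0.629] norm 0.64
```

play_rows:
  series:
    - [5.5, 0, -0.08, 0.3, 0]
    - [5.5, 0, 0, 0.3, 0]
    - [5.5, 0, 0, 0.15, 0]
    - [5.5, 0, 0, 0, 0]
    - [5.5, 0, 0, 0, 0]

```text
clock: 18.42
ee_pos: [0.5478, -0.0394, 0.1218]
ee_rot: [3.14, -0.001, 1.6]
wrist_force: [-3.9, 0.1, 10.1]
opening: 0.0605
```

Run:
```python
from h import *
st();to(.5475,-.0392,.122,1)
```

```text
t 18.42 p [ 0.5478 -0.0394  0.1218] r [ 3.14e+00 -1.00e-03  1.60e+00] q [-0.57  0.53  0.75  1.98 -0.49  0.82  0.49] F [-3.9  0.1 10.1] M [0.23 0.96 0.09] op 0.0605
yaw 1.6 tool shift cm [ 0.03 -0.03 -0.02] per row [ 0.026 -0.03  -0.024] norm 0.05
```

Contact at the expected height. Now sweeping clockwise in small steps.

play_rows:
  series:
    - [5.5, 0, 0, 0, 0.04]
    - [5.5, 0, 0, 0, 0.04]
    - [5.5, 0, 0, 0, 0.04]
    - [5.5, 0, 0, 0, 0.04]
    - [5.5, 0, 0, 0, 0]
    - [5.5, 0, 0, 0, 0]

```text
clock: 18.92
ee_pos: [0.5472, -0.0392, 0.1202]
ee_rot: [-3.142, 0.0, 1.441]
wrist_force: [-0.1, 0.4, -3.7]
opening: 0.0607
```

play_rows:
  series:
    - [5.5, 0, 0, 0.2, 0.02]
    - [5.5, 0, 0, 0.2, 0.01]
    - [5.5, 0, 0, 0.2, 0]
    - [5.5, 0, 0, 0, 0]
    - [5.5, 0, 0, 0, 0]

```text
clock: 19.33
ee_pos: [0.5471, -0.0393, 0.1141]
ee_rot: [-3.141, 0.0, 1.41]
wrist_force: [-0.7, 0.3, -4.1]
opening: 0.0606
```

Run:
```python
from h import *
st();to(.5475,-.0392,.1084,1)
```

```text
t 19.33 p [ 0.5471 -0.0393  0.1141] r [-3.141  0.     1.41 ] q [-0.6   0.56  0.79  1.98 -0.54  0.82  0.34] F [-0.7  0.3 -4.1] M [ 0.02 -0.02  0.  ] op 0.0606
yaw 1.41 tool shift cm [0.02 0.03 0.57] per row [0.017 0.033 0.567] norm 0.57
```

play_rows:
  series:
    - [5.5, 0, 0, 0.25, 0]
    - [5.5, 0, 0, 0.25, 0]
    - [5.5, 0, 0, 0.2, 0]
    - [5.5, 0, 0, 0, 0]
    - [5.5, 0, 0, 0, 0]

```text
clock: 19.75
ee_pos: [0.5474, -0.0392, 0.1084]
ee_rot: [-3.141, -0.001, 1.41]
wrist_force: [-3.3, 1.7, 8.5]
opening: 0.0605
```

Run:
```python
from h import *
st()
```

```text
t 19.75 p [ 0.5474 -0.0392  0.1084] r [-3.141e+00 -1.000e-03  1.410e+00] q [-0.59  0.57  0.78  1.99 -0.55  0.81  0.35] F [-3.3  1.7  8.5] M [0.19 0.94 0.02] op 0.0605
```

play_rows:
  series:
    - [5.5, 0, 0, 0, 0.1]
    - [5.5, 0, 0, 0, 0.1]
    - [5.5, 0, 0, 0, 0.1]
    - [5.5, 0, 0, 0, 0.1]
    - [5.5, 0, 0, 0, 0.1]
    - [5.5, 0, 0, 0, 0.1]
    - [5.5, 0, 0, 0, 0.1]
    - [5.5, 0, 0, 0, 0.1]
    - [5.5, 0, 0, 0, 0.1]
    - [5.5, 0, 0, 0, 0]
    - [5.5, 0, 0, 0, 0]

```text
clock: 20.67
ee_pos: [0.5476, -0.0393, 0.1083]
ee_rot: [-3.141, -0.001, 0.509]
wrist_force: [-3.0, 1.1, 9.3]
opening: 0.0605
```

Run:
```python
from h import *
st()
```

```text
t 20.67 p [ 0.5476 -0.0393  0.1083] r [-3.141e+00 -1.000e-03  5.090e-01] q [-0.73  0.67  1.    1.99 -0.74  0.9  -0.39] F [-3.   1.1  9.3] M [ 0.16  0.76 -0.13] op 0.0605
```

play_rows:
  series:
    - [5.5, 0, 0, 0, 0.05]
    - [5.5, 0, 0, 0, 0.05]
    - [5.5, 0, 0, 0, 0.05]
    - [5.5, 0, 0, 0, 0.04]
    - [5.5, 0, 0, 0, 0]
    - [5.5, 0, 0, 0, 0]

```text
clock: 21.17
ee_pos: [0.5478, -0.0379, 0.1084]
ee_rot: [-3.139, -0.001, 0.322]
wrist_force: [-4.2, 3.9, 10.0]
opening: 0.0605
```

Run:
```python
from h import *
st()
```

```text
t 21.17 p [ 0.5478 -0.0379  0.1084] r [-3.139e+00 -1.000e-03  3.220e-01] q [-0.76  0.69  1.05  1.99 -0.77  0.92 -0.54] F [-4.2  3.9 10. ] M [0.82 0.8  0.22] op 0.0605
```

play_rows:
  series:
    - [5.5, 0, 0, 0, 0.03]
    - [5.5, 0, 0, 0, 0.03]
    - [5.5, 0, 0, 0, 0]
    - [5.5, 0, 0, 0, 0]

```text
clock: 21.5
ee_pos: [0.5477, -0.0375, 0.1084]
ee_rot: [-3.139, 0.0, 0.268]
wrist_force: [-4.4, 3.6, 10.5]
opening: 0.0605
```

Run:
```python
from h import *
st()
```

```text
t 21.5 p [ 0.5477 -0.0375  0.1084] r [-3.139  0.     0.268] q [-0.76  0.7   1.06  1.99 -0.78  0.93 -0.59] F [-4.4  3.6 10.5] M [0.77 0.83 1.72] op 0.0605
```

play_rows:
  series:
    - [5.5, 0, 0, 0, 0.03]
    - [5.5, 0, 0, 0, 0.03]
    - [5.5, 0, 0, 0, 0]
    - [5.5, 0, 0, 0, 0]

```text
clock: 21.83
ee_pos: [0.5483, -0.0373, 0.1083]
ee_rot: [-3.139, -0.001, 0.207]
wrist_force: [-2.6, 4.1, 6.8]
opening: 0.0603
```

Run:
```python
from h import *
st()
```

```text
t 21.83 p [ 0.5483 -0.0373  0.1083] r [-3.139e+00 -1.000e-03  2.070e-01] q [-0.77  0.71  1.07  1.99 -0.8   0.93 -0.64] F [-2.6  4.1  6.8] M [0.94 0.39 1.54] op 0.0603
```

The torque saturates at about 1.6 N m with the pads slipping, so the cover is at its stop. Releasing and backing off.

play_rows:
  series:
    - [8.54, 0, 0, 0, 0]
    - [8.54, 0, 0, 0, 0]
    - [8.54, 0, 0, 0, 0]
    - [8.54, 0, 0, 0, 0]
    - [8.54, 0, 0, 0, 0]
    - [8.54, 0, 0, -2, 0]
    - [8.54, 0, 0, -4, 0]
    - [8.54, 0, 0, -4, 0]
    - [8.54, 0, 0, -2, 0]
    - [8.54, 0, 0, 0, 0]

```text
clock: 22.67
ee_pos: [0.5497, -0.0404, 0.2315]
ee_rot: [3.14, -0.007, 0.199]
wrist_force: [0.2, -1.0, -0.3]
opening: 0.0858
```

Run:
```python
from h import *
st();to(.45,.30,.24,9)
```

```text
t 22.67 p [ 0.5497 -0.0404  0.2315] r [ 3.14  -0.007  0.199] q [-0.91  0.57  1.27  1.91 -0.61  1.12 -0.77] F [ 0.2 -1.  -0.3] M [-0.04 -0.05  0.05] op 0.0858
yaw 0.199 tool shift cm [ -3.04 -35.34  -0.85] per row [-0.338 -3.927 -0.094] norm 3.94
```

play_rows:
  series:
    - [8.54, -0.33, -2, 0, 0]
    - [8.54, -0.33, -3.9, 0, 0]
    - [8.54, -0.33, -3.9, 0, 0]
    - [8.54, -0.33, -3.9, 0, 0]
    - [8.54, -0.33, -3.9, 0, 0]
    - [8.54, -0.33, -3.9, 0, 0]
    - [8.54, -0.33, -3.9, 0, 0]
    - [8.54, -0.33, -3.9, 0, 0]
    - [8.54, -0.33, -2, 0, 0]
    - [8.54, 0, 0, 0, 0]
    - [8.54, 0, 0, 0, 0]
    - [8.54, 0, 0, 0, 0]

```text
clock: 23.67
ee_pos: [0.4561, 0.2605, 0.2269]
ee_rot: [3.141, 0.0, 0.198]
wrist_force: [-0.6, 0.1, -0.3]
opening: 0.0854
```

Run:
```python
from h import *
st()
for c in ["top","scene"]:
    p,d=env.camera(c);im=p[:,:,::-1].copy();cv2.imwrite(f"pics/{c}_end.png",im)
    X=cloud(c,d);m=(np.hypot(X[...,0]-.5475,X[...,1]+.04)<.05)&(d>0)
    Z=X[m];print(c,"top z",np.percentile(Z[:,2],[95,99]).round(4))
    for lo,hi in[(.06,.1),(.11,.146)]:
        q=Z[(Z[:,2]>lo)&(Z[:,2]<hi)];print(lo,hi,len(q),cv2.minEnclosingCircle(q[:,:2].astype(np.float32)))
    for n in ["dishes","reagent","beaker","spatula","jar","tin"]:
        r=env.look_for(c,n); print(n,np.round(r[0]["at"],3) if r else None)
im=cv2.imread("pics/scene_end.png");cv2.imwrite("pics/end.png",cv2.resize(im[120:270,220:420],(800,600),interpolation=cv2.INTER_CUBIC))
```

```text
t 23.67 p [0.4561 0.2605 0.2269] r [3.141 0.    0.198] q [-1.58  0.61  1.39  1.96 -0.67  1.15 -1.29] F [-0.6  0.1 -0.3] M [-0.11  0.01  0.03] op 0.0854
top top z [0.155  0.1569]
0.06 0.1 31 ((0.5383554697036743, -0.037735916674137115), 0.02990378811955452)
0.11 0.146 71 ((0.5474269986152649, -0.037711046636104584), 0.03152475878596306)
dishes [0.366 0.085 0.04 ]
reagent [ 0.74  -0.125  0.104]
beaker [0.766 0.138 0.043]
spatula [ 0.388 -0.092  0.008]
jar [0.699 0.374 0.089]
tin [ 0.685 -0.413  0.066]
scene top z [0.1537 0.1551]
0.06 0.1 250 ((0.5539979338645935, -0.04182279482483864), 0.03037823736667633)
0.11 0.146 241 ((0.5530166029930115, -0.04174037650227547), 0.031173666939139366)
dishes [0.369 0.086 0.044]
reagent [ 0.771 -0.143  0.085]
beaker [0.766 0.128 0.056]
spatula [ 0.412 -0.092  0.006]
jar [0.726 0.359 0.058]
tin [ 0.706 -0.425  0.061]
```

View pics/end.png

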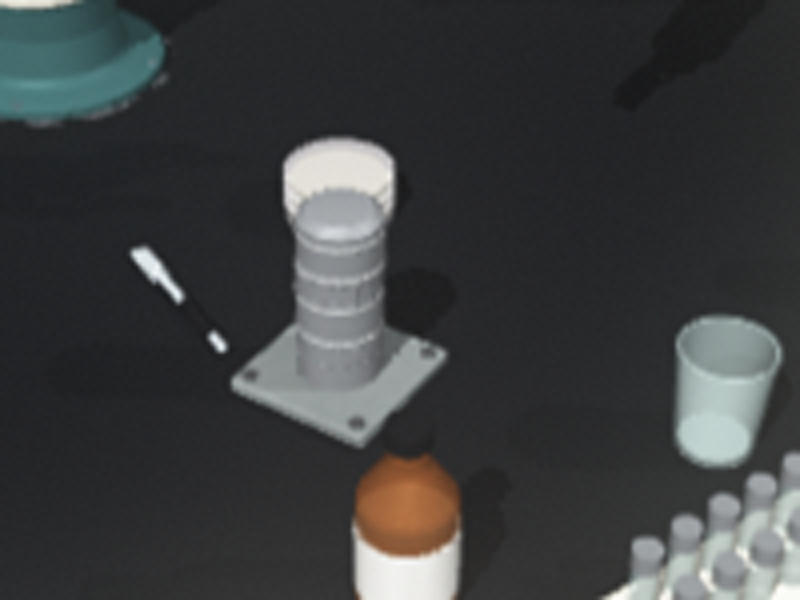

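View pics/top_end.png

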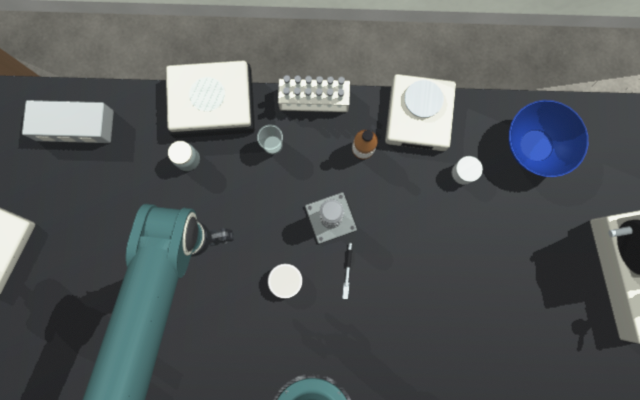

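The tower stands upright with its top at about 0.154 m, as expected. The bystanders are where they were.

```bash
python3 -c "
from rig import env
print(env.finish_job())"
```

```text
the job is handed in; nothing more can be done
None
```

The seed sieve tower is assembled and handed in at about 24 s of the 72 s limit. The finish call reports no verdict.

**Sieve stage:** I set it on the receiver base, felt for the slot by turning clockwise under light pressure, and it dropped fully home. I then turned it clockwise until it stopped.

**Cover stage:** I fitted it on the sieve in the same way. At both stops the turning torque levelled off at about 1.5–1.7 N m, with the fingers slipping on the steel.

**Last checks:**
- **Height:** the tower's top measured 0.154–0.157 m, against 0.154 m expected, and it stands upright in both views.
- **Sieve joint:** after its turn the sieve's slot pointed 1.41–1.47 rad in the top view, against 1.47 expected. The scene camera, at a shallower angle, gave about 1.6.
- **Cover joint:** its final angle can't be seen from outside, so it rests on the torque and about 1.1 rad of turn after the drop.
- **Bystanders:** all six were within 4 mm of where they started, except the dishes in the scene view. That first scene reading was about 19 mm off, but the top view shows them within 2 mm.
- **Arm:** the gripper is open and about 0.3 m clear of the tower.

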